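# Take the reference tile out through the transfer lock

## Task

First make sure by touch that the lock's inner door is really shut: push the black handle of the sliding gate away from the robot until it comes up solid, and only then open the clear outer hatch on top and leave it standing open. Take the white-faced reference tile out of the lock, lay it flat on the worktop and let go, then take it again by its two short ends and lean it on the sloped stand, white face outwards, a long edge down on the ledge and its back flat against the backstop, centred. Do not drop the tile, do not open the gate again, and leave the jars and the loose cap where they are.

Things in the scene. Friction and masses are not known exactly. Their poses are not given: they have to be found in the camera images.
- lock: White transfer lock and dry box, fixed. Origin: on the worktop under the chamber's centre; x away from the robot (within 0.1 rad), y left, z up. Chamber: open well, inside 90 mm (x) by 130 mm (y), floor z = 35, rim z = 70, walls 8 mm. To its right the aluminium gate housing (y = -73 to -95 mm, 68 high), then the closed dry box (y = -95 to -235 mm, 104 mm along x, 85 high).
- gate (a joint): Inner door: an upright steel gate between chamber and dry box, sliding along the lock's x. 0 = shut against its end stop, grows to 0.03 m as it comes out towards the robot (-x). It may start shut or up to 20 mm open, hard to tell by eye. Friction takes 2 N to move it; it stays where it is left.
- gate_handle (a point): Centre of the gate's black handle, a block 16 mm (x) by 24 mm (y) by 32 mm high, its centre 90 mm above the worktop (the hatch's top beside it is at 78 mm); shut, it is at x = 0, y = -84 mm in the lock's frame. It moves with the gate. Its front face looks to the robot (-x) and can be pushed with closed fingertips from above.
- hatch (a joint): Outer door: clear hatch in an aluminium frame over the chamber. 0 = closed, grows to 1.8 rad as its front edge lifts and swings away from the robot. Let go below about 0.7 rad it falls closed; its hinge friction holds it where it is left above about 1.2 rad. It stands open when upright (about 1.5 rad) or further.
- hatch_handle (a point): Middle of the hatch's bow handle: a round steel bar 10 mm thick, 64 mm long along the lock's y, 28 mm clear above the hatch's top, 11 mm behind its front edge. It moves with the hatch; closed, it is at (-46, 0, 106) mm in the lock's frame. The bar can turn between the fingers as the hatch swings.
- hatch_hinge (a point): A point on the hatch's hinge axis (which runs along the lock's y), at (55, 0, 70) mm in the lock's frame, fixed; the handle bar swings about it at a radius of 107 mm.
- tile_center (a point): Centre of the reference tile, a loose flat plate 64 mm (its x) by 46 mm (its y) by 10 mm (its z), 0.06 kg: grey body, white ceramic face on its +z side. It starts lying flat on the chamber floor, white face up, long side about along the lock's x, so that there is room for fingers only at its two long sides (y).
- stand: Fixed stand. Origin: on the worktop under it; x points away from the robot turned 0.35 to 0.7 rad to the left, y is 90 degrees left of x. An aluminium backstop, 44 mm wide, rises along x at 40 degrees from level; at its foot a ledge 12 mm deep, 44 mm wide, square to it. Base plate 84 (x) by 56 (y) by 6 mm. The tile overhangs the stand on both sides, so fingers at its short ends pass beside it.
- stand_seat (a point): Where the tile's centre is when it leans properly: 23 mm up the slope from the ledge and 5 mm off the backstop; at (-8, 0, 43) mm in the stand's frame. There the tile's 64 mm side runs along the stand's y and its white face is tipped 40 degrees from straight up, towards the stand's -x.
- jar_fittings_center (a point): Bystander: small jar with a black cap, 42 mm across, 57 mm high; its centre.
- jar_std_center (a point): Bystander: small jar with a light cap, 34 mm across, 64 mm high; its centre.
- cap_center (a point): Bystander: loose bottle cap, 43 mm across, 22 mm high; its centre.

How it is judged (in metres and radians):
On the way, in this order (a step that is already met when the one before it is completed fails the run):
1. the inner gate has been pushed by the robot against its stop (over 3 N, within 2 mm of shut) (contact force between any of the fingers, the arm and gate above 3 N and value of joint gate below 0.002 m), for 0.04 s.
2. the outer hatch stands open (value of joint hatch above 1.3 rad), for 0.2 s.
3. the tile lies flat on the worktop, let go (height (world z) of tile_center below 0.01 m and angle between tile_center's own z axis and vertical below 0.1 rad and contact force between the fingers and tile below 0.05 N), for 0.1 s.
4. the tile leans on the stand (distance between tile_center and stand_seat below 0.01 m and angle between tile_center's own z axis and vertical between 0.58 and 0.82 rad and angle between the x axis of tile_center and the y axis of stand, either way round below 0.14 rad), for 0.2 s.
At the end, for the whole second after the job is handed in: The tile rests on the stand, released and still: its centre within 10 mm of the seat point, its white face 33 to 47 degrees from straight up, its long side within 8 degrees of the stand's y; the inner gate is shut (within 3 mm) and the outer hatch stands open past 1.3 rad (all of step 4 and contact force between tile and stand above 0.05 N and linear speed of tile below 0.02 m/s and value of joint gate below 0.003 m and value of joint hatch above 1.3 rad); the robot touches nothing.
It fails at once if the outer hatch is off its seat (over 0.1 rad) while the inner gate is not shut (over 3 mm) (value of joint hatch above 0.1 rad and value of joint gate above 0.003 m).
It fails at once if the tile is dropped (free of the fingers and faster than 0.6 m/s) (linear speed of tile above 0.6 m/s and contact force between the fingers and tile below 0.05 N).
It fails at once if a jar or the cap is moved by more than 30 mm (distance of any of jar_fittings_center, jar_std_center, cap_center from where it was at the start of the episode above 0.03 m).
It also fails if it takes over 72 s, if anything falls off the work surface, if the arm or the gripper's body presses on something with over 40 N, if the wrist force passes 120 N, or if a joint passes its speed limit or range.

## Robot

A 6-joint arm with a two-finger parallel gripper is mounted at the origin on a cart in front of the work surface, level with it; the furniture and walls round the work are solid. World frame = base frame: x ahead of the robot, y to its left, z up, the work surface at z = 0. Lengths are in m, angles in degrees, forces in N, time in s.
With the tool pointing down it reaches from about 0.25 to 0.725 m from the base axis. Payload 9.7 kg.
Tool frame: the origin (TCP) lies at the very end of the fingers, on their centre line; the grasp point (between the pads) lies 19 mm behind it; x points along the fingers, y is the direction in which the jaws open and shut, and the axes are right-handed (so a half turn about x gives the same grasp; the last joint's range is limited). The gripper opens to 85 mm and grips with 20 to 120 N. Pads are 22 mm wide; open, the fingers measure 114 mm over their backs; the gripper's body (76 mm by 85 mm) begins 54 mm behind the grasp point. The pads swing forward as they close: fully open they stand 13 mm farther back than shut.
Start: joints at [-67.323, 4.979, 10.078, 95.1, 0, 90], TCP at [0.212, -0.507, 0.231] pointing down, gripper open.
Joint ranges: [-179.16, 179.16], [-48.56, 103.87], [-65.8, 70.77], [-126.05, 130.52], [-82.76, 87.17], [-180, 180]. Speed limits (degrees/s): [127.2, 127.2, 147.25, 180, 180, 180].

## Interface

Orientations are given as [roll, pitch, yaw] about the fixed x, y, z axes, in that order (R = Rz(yaw) Ry(pitch) Rx(roll)).
In Python, from workcell import get_obs, cams, bot gives the robot as it stands.
- The arm moves only by the tool apply_moves, never from a script. Its argument "rows" is a list that holds one entry, the list of rows, each a list of 7 numbers: the shift along the tool's x, y, z in mm, then the turn, a rotation vector about the tool's x, y, z in rad, then the opening, from 0 (shut) to 1 (fully open). A call has 1 to 20 rows; each row is the pose to reach, as a shift and turn from the pose measured when the call began, along the tool's axes at that moment; what a row does not reach only later rows make up. A row lasts 1/10 s, in which the tool goes at most 50 mm and 8.59 degrees, less where a joint would pass 70% of its speed; a pose out of reach is approached as far as the arm can. A call with a gripper value outside its range is refused whole. The fingers move at their own pace and stop on an object; "newtons" is the grip in N (left out, the last holds). Time passes only in rows, so rows that repeat a pose let the fingers close. It gives the time, the measured TCP pose, the force and the opening at its end, in the units of the state.
- get_obs(): the state, without advancing time (a new reading comes with each control period).
- cams.camera(name): name is "scene" or "top" or "wrist"; returns a dict with "pixels" (480x640x3 uint8, red, green, blue), "range_z" (480x640 float32, m along the optical axis (not along the pixel's ray), 0 where there is no reading), "fx", "fy", "cx", "cy" (pixels), "eye" and "attitude" of the camera in the world. Camera axes: x right, y up, looking along -z (the intrinsics and any distortion apply to the point x, -y, -z); pixel columns grow to the right and rows downward; lengths in m; the calibration is good to about 2 mm. The wrist camera is an equidistant fisheye: a pixel r from the principal point sees the ray r / f radians off the axis. A picture is of the moment at which its call begins.
- bot.job_done(): hands the job in, once; it reports no verdict.
Trained networks look in a picture, given as the dict that the camera call returned (one of the last four; its "shot" number tells which), for a name from the list of things; names that differ only in an ending like _2 or _b are one class to them, and where a whole thing is asked for, a point or a joint stands for the part that bears it (a point fixed in the world has none). Each returns a list of dicts, best first, with "confidence" (0 to 1); they miss things now and then, are a little off and sometimes report something else, mostly with a low value. They report only what shows in the picture. A call takes as long as a camera call.
- cams.find_in(label, picture): "at" ([x, y, z] in m, in world coordinates, good to about 4 mm: the middle of the surface that is visible of it).
The state is a dict: "time": time; "q": joint angles; "qd": joint speeds; "joint_efforts": joint torques, N m; "ee_pos": TCP position; "tcp_rot": TCP orientation; "wrist_force": force on the tool from outside, world axes, zero at the start; "torque": the same for the moment, N m; "opening": finger opening in m.
Only numpy, scipy, OpenCV 4.12 (cv2) and the standard library are available. Lean on these libraries where they do the work, as an engineer would, in place of code of your own. Each camera call takes 0.05 s, during which the arm holds its last target.

## Working session

There is one attempt and no reset: what is moved stays moved. The work goes in short steps, Python scripts to look and compute and a tool call to move; the robot and the scene stay as the last step left them, time stands still between calls to the robot, and variables do not carry over. Pictures are saved under pics/ and viewed, and the job is handed in when it is done.

Besides the shell and the picture viewer there is one more tool, called after "Call:" as a command line: name --argument value ..., lists and objects as JSON in quotes. apply_moves: Moves the arm, as the interface text tells. Its arguments: {"type":"object","properties":{"rows":{"type":"array"},"newtons":{"type":"number"}},"required":["rows"]}

```bash
ls; mkdir -p pics
cat > h.py <<'E'
import numpy as np, cv2
from scipy.spatial.transform import Rotation as R
from workcell import get_obs, cams, bot
def att(c):
    a=np.array(c["attitude"],float)
    if a.shape==(3,3): return a
    return R.from_euler('xyz',a,degrees=True).as_matrix()
def cloud(c):
    z=c["range_z"]; v,u=np.mgrid[0:z.shape[0],0:z.shape[1]]
    P=np.stack([(u-c["cx"])/c["fx"]*z,-(v-c["cy"])/c["fy"]*z,-z],-1)
    W=P@att(c).T+np.array(c["eye"]); W[z==0]=np.nan
    return W
def save(c,n): cv2.imwrite("pics/"+n,c["pixels"][:,:,::-1])
E
python3 - <<'E'
from h import *
o=get_obs();print(o)
for n in("scene","top","wrist"):
    c=cams.camera(n);save(c,n+"0.png");print(n,{k:v for k,v in c.items() if k not in("pixels","range_z")})
    if n!="wrist": np.savez(n+"0.npz",W=cloud(c),p=c["pixels"])
    for l in["lock","gate_handle","hatch_handle","tile_center","stand","jar_fittings_center","jar_std_center","cap_center"]:
        print(l,[(np.round(d["at"],3).tolist(),round(d["confidence"],2)) for d in cams.find_in(l,c)][:2])
E
```

```text
pics
{'time': 0.0, 'q': array([-6.73209470e+01,  5.00927151e+00,  1.00348205e+01,  9.51009832e+01,
       -1.78620118e-04,  9.00020116e+01]), 'qd': array([ 0.08425164, -0.11052486, -0.13686821, -0.07187852, -0.00033536,
       -0.08708034]), 'joint_efforts': array([-2.16901281e-03, -5.20391786e+01,  4.64801645e+01,  1.63828785e-02,
        7.34438277e-05,  4.97293769e-06]), 'ee_pos': array([ 0.21196941, -0.5072523 ,  0.23060391]), 'tcp_rot': array([-89.86231851,  89.92456556, 112.814723  ]), 'wrist_force': array([-0.28178535,  0.18596263,  0.17977784]), 'torque': array([-0.00737539,  0.01212269, -0.03762778]), 'opening': 0.08587914716410075}
scene {'fx': 474.16365824602434, 'fy': 474.16365824602434, 'cx': 322.24535956854083, 'cy': 237.13756182569762, 'eye': array([-0.20250717,  0.62753978,  0.48572205]), 'attitude': array([  67.24976673,    0.13079083, -130.30470506]), 'shot': 1}
lock [([0.48, 0.201, 0.066], 0.97)]
gate_handle [([0.498, 0.17, 0.071], 0.97)]
hatch_handle [([0.509, 0.26, 0.082], 0.81)]
tile_center []
stand [([0.514, -0.304, 0.008], 0.55), ([0.505, 0.259, 0.074], 0.23)]
[... 497 characters left out ...]
[([0.504, 0.159, 0.065], 0.62)]
hatch_handle [([0.536, 0.247, 0.078], 0.71)]
tile_center []
stand [([0.521, -0.302, 0.024], 0.93)]
jar_fittings_center [([0.524, 0.169, 0.078], 0.74), ([0.546, 0.385, 0.056], 0.63)]
jar_std_center [([0.502, 0.158, 0.063], 0.6), ([0.475, -0.097, 0.061], 0.51)]
cap_center [([0.537, -0.096, 0.02], 0.5)]
wrist {'fx': 371.64829954431775, 'fy': 371.64829954431775, 'cx': 319.38915635507385, 'cy': 233.39561698778465, 'eye': array([ 0.2769937 , -0.48157742,  0.37286892]), 'attitude': array([-1.59130215e+01, -1.05535133e-02, -6.74211737e+01]), 'shot': 3}
lock []
gate_handle []
hatch_handle []
tile_center []
stand []
jar_fittings_center []
jar_std_center []
cap_center []
```

View pics/scene0.png

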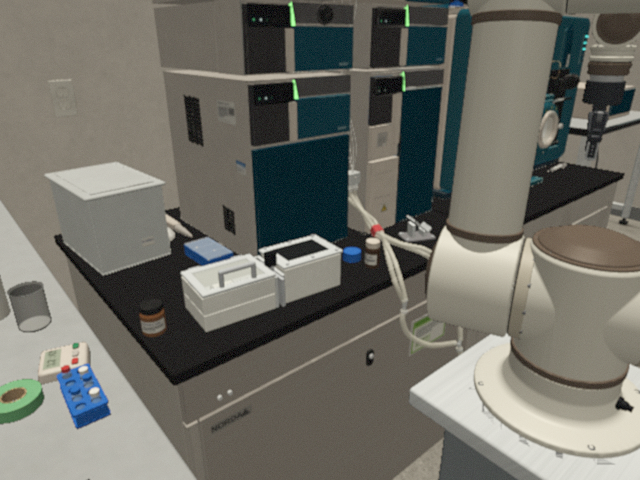

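View pics/top0.png

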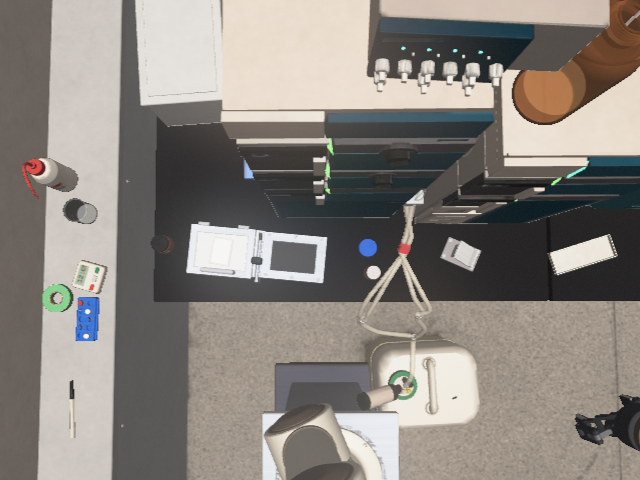

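Run:
```python
from h import *
a=cv2.imread("pics/top0.png");cv2.imwrite("pics/z1.png",cv2.resize(a[205:305,175:345],None,fx=4.6,fy=4.6,interpolation=cv2.INTER_CUBIC))
b=cv2.imread("pics/scene0.png")
l=cv2.resize(a[205:305,340:500],None,fx=4.9,fy=4.9,interpolation=cv2.INTER_CUBIC);cv2.imwrite("pics/z2.png",l)
cv2.imwrite("pics/z3.png",cv2.resize(b[200:340,130:350],None,fx=3.6,fy=3.6,interpolation=cv2.INTER_CUBIC))
```

```text
(no output)
```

View pics/z1.png

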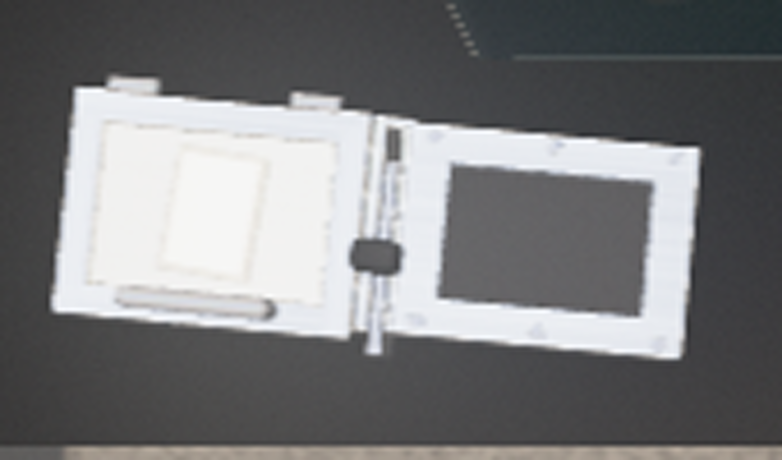

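View pics/z2.png

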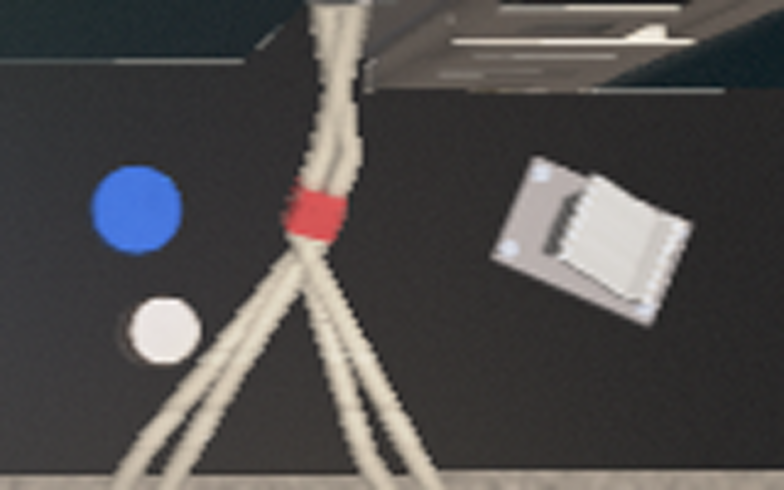

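View pics/z3.png

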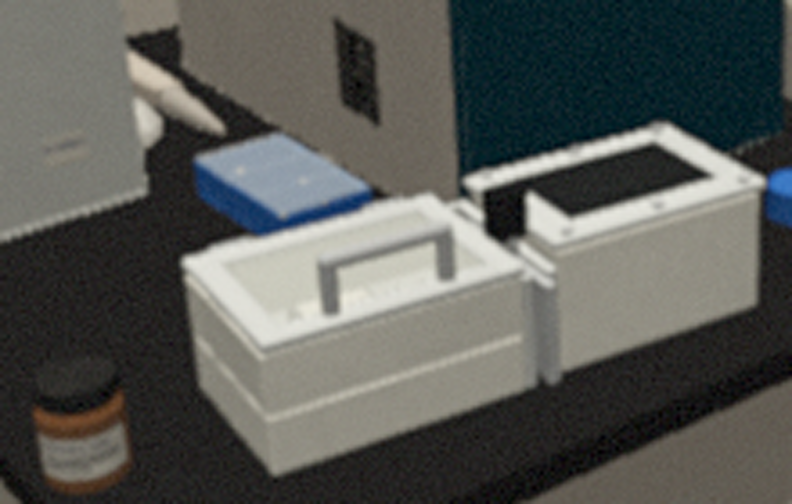

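Run:
```python
from h import *
d=np.load("top0.npz");W=d["W"]
np.set_printoptions(precision=3,suppress=True,linewidth=200)
s=W[236:274:2,438:486:2]
print("z mm");print((s[...,2]*1000).round().astype(int))
print("x cols",s[0,:,0],s[-1,:,0],"y",s[0,:,1])
# analyzer front
for u in(260,300,330,400,440,480,560):
  col=W[190:230,u]; print(u,[(r+190,round(float(col[r,0]),3),round(float(col[r,1]),3),round(float(col[r,2]),3)) for r in range(0,40,4)])
```

```text
z mm
[[                   5                    3                    3                   -1                    0                    3                    0                    5                    0
                     3                   -2                   -1                   -3                    2                    1                    0                   -3                    1
                     3                   -4                   -4                    5                    4                    1]
 [                   1                    1                   -5                   -2                    2                    3                    4                   10                   -1
                    -1                    3                   -1                    3                   -2                    0                   -3                    4                    0
                     2                    0                    3                    5                   -5                    5]
 [                   2                    1                    2         
[... 10464 characters left out ...]
, (222, 0.594, -0.258, 0.039), (226, 0.589, -0.267, 0.001)]
480 [(190, 0.596, -0.222, 0.465), (194, 0.595, -0.232, 0.432), (198, 0.593, -0.241, 0.403), (202, 0.596, -0.26, 0.341), (206, 0.598, -0.282, 0.269), (210, 0.59, -0.281, 0.272), (214, 0.595, -0.309, 0.179), (218, 0.593, -0.327, 0.12), (222, 0.593, -0.351, 0.041), (226, 0.588, -0.363, 0.001)]
560 [(190, 0.595, -0.346, 0.466), (194, 0.595, -0.362, 0.43), (198, 0.594, -0.38, 0.391), (202, 0.594, -0.4, 0.347), (206, 0.595, -0.424, 0.293), (210, 0.594, -0.447, 0.24), (214, 0.616, -0.555, 0.002), (218, 0.607, -0.554, 0.003), (222, 0.597, -0.555, 0.0), (226, 0.588, -0.555, -0.001)]<stdin>:5: RuntimeWarning: invalid value encountered in cast
```

```bash
cat > fit.py <<'E'
from h import *
from scipy.optimize import least_squares
np.set_printoptions(precision=4,suppress=True,linewidth=200)
cs=[cams.camera("top") for _ in range(6)]
c=cs[0]; img=np.mean([k["pixels"] for k in cs],0)
Wn=np.array([cloud(k) for k in cs]); W=np.nanmedian(Wn,0)
np.savez("topm.npz",img=img,W=W)
A=att(c);E=np.array(c["eye"])
def atz(u,v,z):
    d=np.stack([(u-c["cx"])/c["fx"],-(v-c["cy"])/c["fy"],-np.ones_like(u)],-1)@A.T
    return E+d*((z-E[2])/d[...,2])[...,None]
g=img.min(-1)
def rect(mask,z):
    cnt,_=cv2.findContours(mask.astype(np.uint8),cv2.RETR_EXTERNAL,cv2.CHAIN_APPROX_NONE)
    k=max(cnt,key=cv2.contourArea)[:,0,:].astype(float)
    p=atz(k[:,0],k[:,1],z)[:,:2]*1000
    return cv2.minAreaRect(p.astype(np.float32)),p
H=W[...,2]
roi=np.zeros(g.shape,bool);roi[218:290,180:335]=1
m=roi&(H>0.07)
m2=m.copy();m2[:,:263]=0
print("box",rect(m2,0.085)[0])
m3=m.copy();m3[:,252:]=0
print("hatch",rect(m3,0.078)[0])
roi=np.zeros(g.shape,bool);roi[234:276,436:486]=1
print("stand base", rect(roi&(g>80),0.006)[0])
# plane
ms=roi&(H>0.028)&(H<0.062)
P=W[ms]
for _ in range(6):
    X=np.c_[P[:,:2],np.ones(len(P))];k=np.linalg.lstsq(X,P[:,2],rcond=None)[0];r=P[:,2]-X@k;P=P[abs(r)<2*r.std()+1e-4]
print("plane slope",np.degrees(np.arctan(np.hypot(*k[:2]))),"yaw",np.degrees(np.arctan2(k[1],k[0])),k,len(P),r.std())
E
python3 fit.py
```

```text
box ((511.6604919433594, 80.87857055664062), (141.5542755126953, 103.62059783935547), 84.60018920898438)
hatch ((529.7435302734375, 243.78504943847656), (145.50975036621094, 118.43817901611328), 84.63314056396484)
stand base ((523.0122680664062, -313.5966491699219), (85.03105163574219, 58.6794548034668), 66.22098541259766)
plane slope 34.68442818266604 yaw 66.24614924550661 [0.2788 0.6334 0.0955] 285 0.0022417430716687083
```

```bash
cat >> h.py <<'E'
np.set_printoptions(precision=3,suppress=True,linewidth=160)
LO=np.array([527.2,245.2,0.]);LY=-5.4
SO=np.array([523.0,-313.6,0.]);SY=66.2
def lock(x,y,z): return LO+R.from_euler('z',LY,degrees=True).apply([x,y,z])
def stand(x,y,z): return SO+R.from_euler('z',SY,degrees=True).apply([x,y,z])
def down(yaw):  # tool x down, tool y at yaw deg
    y=np.array([np.cos(np.radians(yaw)),np.sin(np.radians(yaw)),0]);x=np.array([0,0,-1.])
    return np.c_[x,y,np.cross(x,y)]
def cur():
    o=get_obs();return o,o["ee_pos"]*1000,R.from_euler('xyz',o["tcp_rot"],degrees=True).as_matrix()
def rows(*tg,grip=None):
    """targets (pos mm, Rmat)"""
    o,p,M=cur()
    print("t %.2f p %s q %s F %s op %.4f"%(o["time"],p.round(1),o["q"].round(1),o["wrist_force"].round(1),o["opening"]))
    for P,T in tg:
        d=M.T@(np.array(P)-p); w=R.from_matrix(M.T@T).as_rotvec()
        print(np.r_[d.round(0),w.round(3)].tolist(),"ang",np.degrees(np.linalg.norm(w)).round(1),"dist",np.linalg.norm(d).round())
E
python3 - <<'E'
from h import *
d=np.load("topm.npz");W=d["W"];H=W[...,2]
ok=(W[...,1]>-.26)&(W[...,1]<-.02)
for a,b in((.25,.3),(.3,.35),(.35,.4),(.4,.45),(.45,.5),(.5,.55),(.55,.58),(.58,.6)):
    m=ok&(W[...,0]>a)&(W[...,0]<b)&(H>.03)&(H<.6); print(a,np.nanmax(H[m]) if m.any() else None, (np.nanmin(W[m][:,1]),np.nanmax(W[m][:,1])) if m.any() else"")
rows((lock(-62,-84,160),down(LY)),(lock(-62,-84,94),down(LY)))
E
```

```text
0.25 None 
0.3 None 
0.35 0.03428381588403406 (np.float64(-0.08233966142575205), np.float64(-0.08021001446816176))
0.4 0.06304218921883253 (np.float64(-0.22455771378853923), np.float64(-0.07776515455399657))
0.45 0.06846834213691688 (np.float64(-0.2084053688817289), np.float64(-0.08293844171571331))
0.5 0.07258896967220196 (np.float64(-0.1870664472299478), np.float64(-0.14777721220516032))
0.55 0.08707839575465348 (np.float64(-0.1891454232305863), np.float64(-0.16659267896910168))
0.58 0.5999794905107084 (np.float64(-0.25997757249795733), np.float64(-0.04879802072834487))
t 1.65 p [ 212.1 -507.5  231.3] q [-67.3   5.   10.1  95.1  -0.   90. ] F [-0.6 -1.1 -0.2] op 0.0855
[71.0, -528.0, -487.0, -1.081, 0.0, -0.0] ang 61.9 dist 722.0
[137.0, -528.0, -487.0, -1.081, 0.0, -0.0] ang 61.9 dist 731.0
```

Call:
apply_moves --rows '[[[20,-264,-243,-0.54,0,0,0],[20,-528,-487,-1.081,0,0,0],[20,-528,-487,-1.081,0,0,0],[20,-528,-487,-1.081,0,0,0],[20,-528,-487,-1.081,0,0,0],[20,-528,-487,-1.081,0,0,0],[20,-528,-487,-1.081,0,0,0],[20,-528,-487,-1.081,0,0,0],[20,-528,-487,-1.081,0,0,0],[20,-528,-487,-1.081,0,0,0],[20,-528,-487,-1.081,0,0,0],[20,-528,-487,-1.081,0,0,0],[20,-528,-487,-1.081,0,0,0],[20,-528,-487,-1.081,0,0,0],[71,-528,-487,-1.081,0,0,0],[71,-528,-487,-1.081,0,0,0],[71,-528,-487,-1.081,0,0,0],[71,-528,-487,-1.081,0,0,0]]]' --newtons 20

```text
time: 3.45
ee_pos: [0.458, 0.1669, 0.1618]
tcp_rot: [109.5, 89.9, 14.1]
wrist_force: [0.0, -0.2, -0.4]
opening: 0.0002
```

Run:
```python
from h import *
rows((lock(-62,-84,94),down(LY)),(lock(-23,-84,94),down(LY)))
c=cams.camera("wrist");save(c,"w1.png")
c=cams.camera("top");save(c,"t1.png")
```

```text
t 3.45 p [458.  166.9 161.8] q [ 20.   -4.5  -7.1  87.3  -0.  115.4] F [ 0.  -0.2 -0.4] op 0.0002
[68.0, -1.0, -0.0, -0.0, -0.0, -0.001] ang 0.1 dist 68.0
[68.0, 38.0, -0.0, -0.0, -0.0, -0.001] ang 0.1 dist 78.0
```

View pics/w1.png

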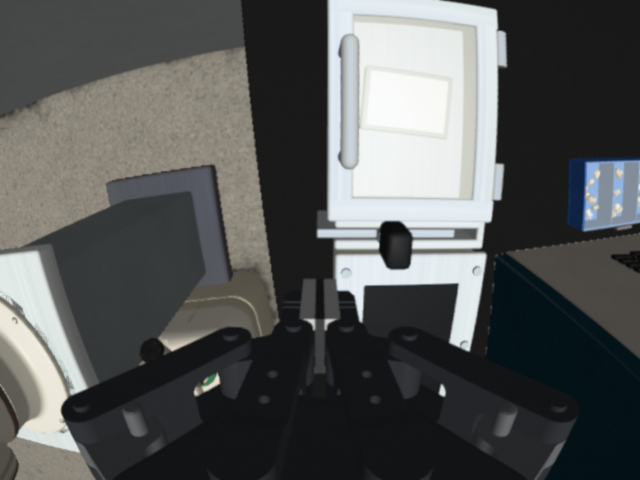

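Call:
apply_moves --rows '[[[40,0,0,0,0,0,0],[69,0,0,0,0,0,0],[69,0,0,0,0,0,0],[69,6,0,0,0,0,0],[69,12,0,0,0,0,0],[69,18,0,0,0,0,0],[69,24,0,0,0,0,0],[69,29,0,0,0,0,0],[69,32,0,0,0,0,0],[69,32,0,0,0,0,0]]]'

```text
time: 4.55
ee_pos: [0.4909, 0.1638, 0.0933]
tcp_rot: [111.6, 89.8, 16.1]
wrist_force: [-0.5, 0.3, -0.3]
opening: -0.0003
```

Call:
apply_moves --rows '[[[0,2,0,0,0,0,0],[0,4,0,0,0,0,0],[0,6,0,0,0,0,0]]]'

```text
time: 4.85
ee_pos: [0.4967, 0.1632, 0.0932]
tcp_rot: [112.5, 89.9, 17.1]
wrist_force: [-1.6, 0.2, 1.1]
opening: 0.0001
```

Run:
```python
from h import *
rows()
c=cams.camera("wrist");save(c,"w2.png")
```

```text
t 4.85 p [496.7 163.2  93.2] q [ 18.2   0.7  -9.7  79.5  -0.  113.7] F [-1.6  0.2  1.1] op 0.0001
```

View pics/w2.png

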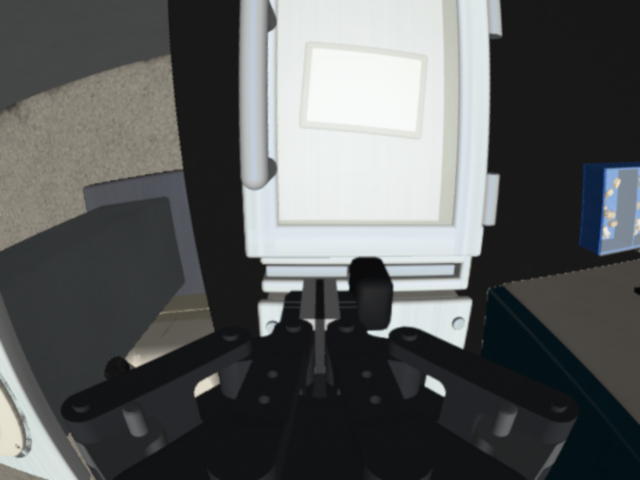

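Call:
apply_moves --rows '[[[0,2,0,0,0,0,0],[0,4,0,0,0,0,0],[0,6,0,0,0,0,0],[0,8,0,0,0,0,0]]]'

```text
time: 5.3
ee_pos: [0.4997, 0.1628, 0.0929]
tcp_rot: [-97.0, 89.5, 167.6]
wrist_force: [-39.1, 3.4, 18.0]
opening: -0.0001
```

Call:
apply_moves --rows '[[[0,-15,0,0,0,0,0],[-40,-25,0,0,0,0,0.5],[-80,-25,0,0,0,0,0.5],[-80,-25,0,0,0,0,0.5]]]'

```text
time: 5.7
ee_pos: [0.4775, 0.1657, 0.1788]
tcp_rot: [-170.4, 89.7, 94.2]
wrist_force: [0.7, -0.0, -0.2]
opening: 0.0424
```

Run:
```python
from h import *
o,p,M=cur()
rows((lock(-46,0,170),down(LY)),(lock(-46,0,92),down(LY)))
c=cams.camera("top");save(c,"t2.png")
W=cloud(c);print([ (l,[(np.round(d["at"],3).tolist(),round(d["confidence"],2)) for d in cams.find_in(l,c)][:2]) for l in("hatch_handle","gate_handle")])
a=cv2.imread("pics/t2.png");cv2.imwrite("pics/t2z.png",cv2.resize(a[205:305,175:345],None,fx=4.6,fy=4.6,interpolation=cv2.INTER_CUBIC))
```

```text
t 5.70 p [477.5 165.7 178.8] q [ 19.   -2.   -2.8  89.1   0.2 114.4] F [ 0.7 -0.  -0.2] op 0.0424
[9.0, -4.0, -84.0, 0.001, -0.004, 0.001] ang 0.3 dist 84.0
[87.0, -4.0, -83.0, 0.001, -0.004, 0.001] ang 0.3 dist 121.0
[('hatch_handle', [([0.587, 0.294, 0.077], 0.67), ([0.55, 0.156, 0.067], 0.39)]), ('gate_handle', [([0.552, 0.154, 0.066], 0.47)])]
```

View pics/t2z.png

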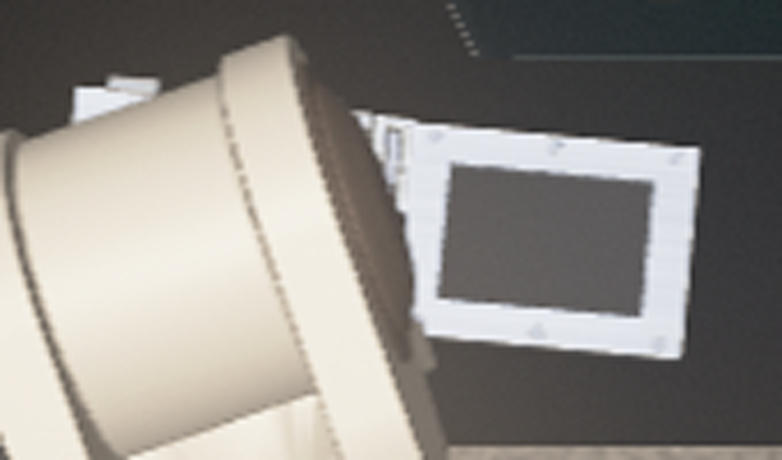

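Call:
apply_moves --rows '[[[5,-4,-50,0,0,0,0.5],[9,-4,-84,0,0,0,0.5],[9,-4,-84,0,0,0,0.5]]]'

```text
time: 6.15
ee_pos: [0.4791, 0.2516, 0.1614]
tcp_rot: [-90.0, 89.4, 174.7]
wrist_force: [0.4, -1.5, -0.2]
opening: 0.0425
```

Run:
```python
from h import *
c0=cams.camera("top");d=np.array([(217.4-c0["cx"])/c0["fx"],-(270.9-c0["cy"])/c0["fy"],-1])@att(c0).T
E=np.array(c0["eye"]);print("bar from top",(E+d*(.111-E[2])/d[2])*1000,"expect",lock(-46,0,106))
rows((lock(-46,0,92),down(LY)))
c=cams.camera("wrist");save(c,"w3.png")
```

```text
bar from top [480.103 246.275 111.   ] expect [481.404 249.529 106.   ]
t 6.20 p [479.  250.1 161.9] q [ 27.4   3.3   0.7  87.9   0.3 122.7] F [0.3 0.6 0.1] op 0.0428
[70.0, 3.0, 0.0, 0.003, 0.001, 0.011] ang 0.6 dist 70.0
```

View pics/w3.png

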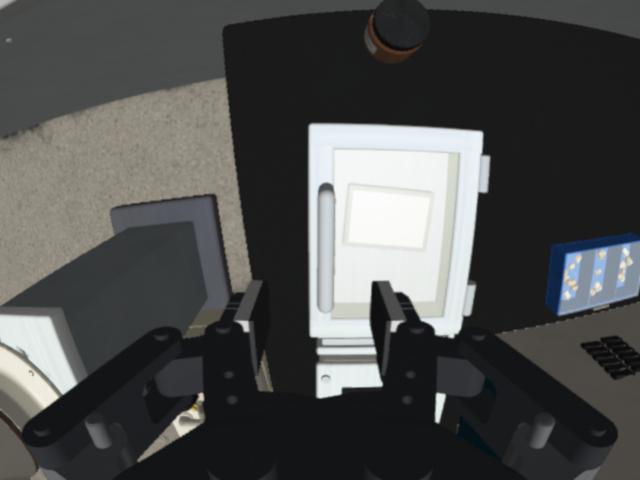

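Call:
apply_moves --rows '[[[40,2,0,0,0,0.01,0.5],[69,3,0,0,0,0.01,0.5],[69,3,0,0,0,0.01,0.5],[69,3,0,0,0,0.01,0.05],[69,3,0,0,0,0.01,0.05],[69,3,0,0,0,0.01,0.05],[69,3,0,0,0,0.01,0.05]]]' --newtons 20

```text
time: 6.95
ee_pos: [0.4819, 0.249, 0.0954]
tcp_rot: [106.7, 89.9, 11.4]
wrist_force: [-2.5, -2.1, 6.9]
opening: 0.0092
```

Run:
```python
from h import *
o,p,M=cur(); 
rl=R.from_euler('z',LY,degrees=True).inv().apply(p-LO);print("tcp in lock",rl)
# arc offsets relative to present, bar at radius 107 from hinge; bar start ang
a0=np.arctan2(36,-101)
tg=[]
for th in(.15,.3,.45,.6,.75,.9,1.05,1.2,1.35,1.5,1.6):
    a=a0-th; dx=107*np.cos(a)+101; dz=107*np.sin(a)-36
    tg.append((p+R.from_euler('z',LY,degrees=True).apply([dx,0,dz]),down(LY)))
rows(*tg)
c=cams.camera("wrist");save(c,"w4.png")
```

```text
tcp in lock [-45.494  -0.487  95.429]
t 6.95 p [481.9 249.   95.4] q [ 27.3   3.3  -6.7  79.9  -0.  122.7] F [-2.5 -2.1  6.9] op 0.0092
[-15.0, 7.0, 0.0, 0.001, -0.0, -0.002] ang 0.1 dist 16.0
[-28.0, 15.0, 0.0, 0.001, -0.0, -0.002] ang 0.1 dist 32.0
[-40.0, 26.0, 0.0, 0.001, -0.0, -0.002] ang 0.1 dist 48.0
[-51.0, 38.0, 0.0, 0.001, -0.0, -0.002] ang 0.1 dist 63.0
[-59.0, 52.0, 0.0, 0.001, -0.0, -0.002] ang 0.1 dist 78.0
[-65.0, 67.0, 0.0, 0.001, -0.0, -0.002] ang 0.1 dist 93.0
[-69.0, 82.0, 0.0, 0.001, -0.0, -0.002] ang 0.1 dist 107.0
[-71.0, 98.0, 0.0, 0.001, -0.0, -0.002] ang 0.1 dist 121.0
[-70.0, 114.0, 0.0, 0.001, -0.0, -0.002] ang 0.1 dist 134.0
[-67.0, 130.0, 0.0, 0.001, -0.0, -0.002] ang 0.1 dist 146.0
[-63.0, 140.0, 0.0, 0.001, -0.0, -0.002] ang 0.1 dist 154.0
```

View pics/w4.png

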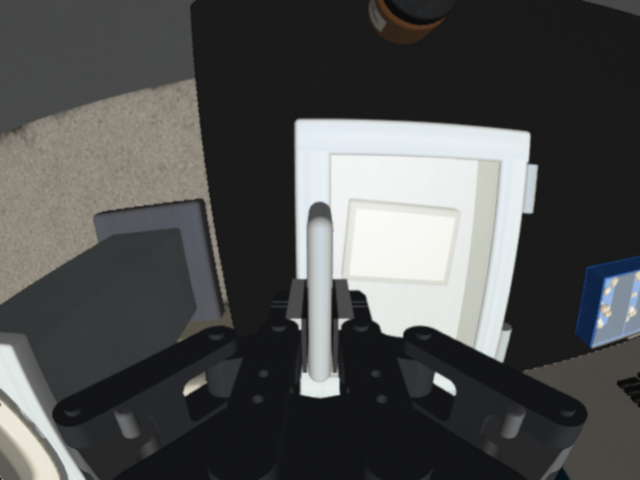

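Call:
apply_moves --rows '[[[-8,3,0,0,0,0,0.05],[-15,7,0,0,0,0,0.05],[-22,11,0,0,0,0,0.05],[-28,15,0,0,0,0,0.05],[-35,20,0,0,0,0,0.05],[-40,26,0,0,0,0,0.05],[-46,32,0,0,0,0,0.05],[-51,38,0,0,0,0,0.05]]]'

```text
time: 7.8
ee_pos: [0.5191, 0.2455, 0.1483]
tcp_rot: [154.5, 89.9, 59.2]
wrist_force: [-9.3, -2.0, 7.2]
opening: 0.0089
```

Call:
apply_moves --rows '[[[-3,8,0,0,0,0,0.05],[-7,15,0,0,0,0,0.05],[-10,22,0,0,0,0,0.05],[-13,30,0,0,0,0,0.05],[-15,37,0,0,0,0,0.05],[-17,45,0,0,0,0,0.05],[-18,53,0,0,0,0,0.05],[-19,61,0,0,0,0,0.05],[-19,69,0,0,0,0,0.05],[-18,77,0,0,0,0,0.05],[-17,85,0,0,0,0,0.05],[-15,93,0,0,0,0,0.05],[-12,99,0,0,0,0,0.05],[-12,99,0,0,0,0,0.05]]]'

```text
time: 9.2
ee_pos: [0.6195, 0.2361, 0.1604]
tcp_rot: [112.6, 89.8, 17.3]
wrist_force: [2.6, -2.1, 4.7]
opening: 0.009
```

Run:
```python
from h import *
rows()
c=cams.camera("wrist");save(c,"w5.png")
c=cams.camera("scene");save(c,"s5.png")
```

```text
t 9.20 p [619.5 236.1 160.4] q [ 20.9  19.9  19.7  89.7  -0.  116.2] F [ 2.6 -2.1  4.7] op 0.0090
```

View pics/w5.png

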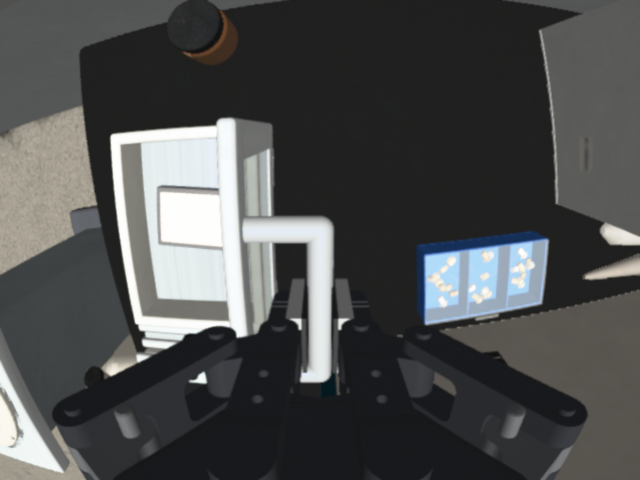

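View pics/s5.png

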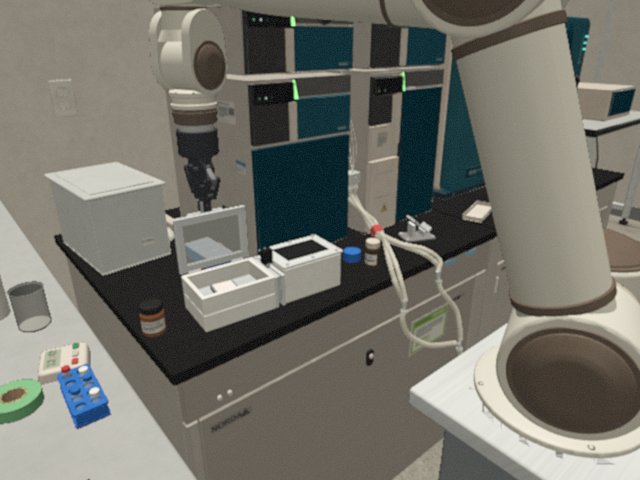

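Call:
apply_moves --rows '[[[0,0,0,0,0,0,0.22],[0,0,0,0,0,0,0.22],[-40,0,0,0,0,0,0.22],[-85,0,0,0,0,0,0.22],[-90,-50,0,0,0,0,0.6],[-90,-100,0,0,0,0,0.6],[-90,-140,0,0,0,0,0.75],[-90,-140,0,0,0,0,0.75]]]'

```text
time: 10.1
ee_pos: [0.4753, 0.2495, 0.2511]
tcp_rot: [133.4, 89.9, 38.2]
wrist_force: [1.2, -1.0, 0.5]
opening: 0.0638
```

Run:
```python
from h import *
rows((lock(0,0,200),down(LY+90)))
c=cams.camera("wrist");save(c,"w6.png")
c=cams.camera("scene");save(c,"s6.png");np.save("s6.npy",cloud(c))
```

```text
t 10.10 p [475.3 249.5 251.1] q [ 27.7   3.5  10.7  97.1   0.  122.9] F [ 1.2 -1.   0.5] op 0.0638
[51.0, 52.0, -0.0, -1.567, 0.0, -0.003] ang 89.8 dist 73.0
```

View pics/w6.png

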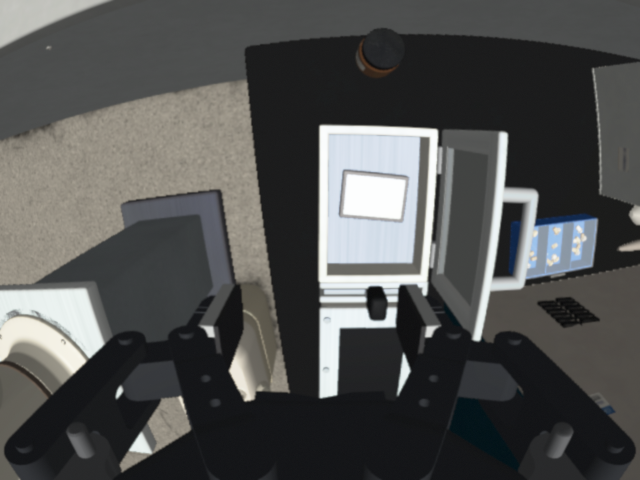

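View pics/s6.png

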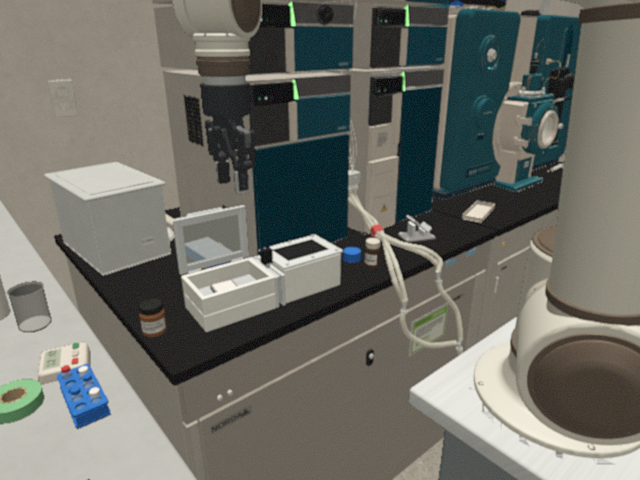

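```bash
cat >> h.py <<'E'
def ray(c,u,v):
    x=(np.asarray(u,float)-c["cx"]);y=(np.asarray(v,float)-c["cy"]);r=np.hypot(x,y)+1e-9;th=r/c["fx"]
    d=np.stack([np.sin(th)*x/r,-np.sin(th)*y/r,-np.cos(th)],-1)
    return d@att(c).T
def fz(c,u,v,z):
    d=ray(c,u,v);E=np.array(c["eye"])
    return (E+d*((z-E[2])/d[...,2])[...,None])*1000
def rectw(c,mask,z):
    cnt,_=cv2.findContours(mask.astype(np.uint8),cv2.RETR_EXTERNAL,cv2.CHAIN_APPROX_NONE)
    k=max(cnt,key=cv2.contourArea)[:,0,:].astype(float)
    return cv2.minAreaRect(fz(c,k[:,0],k[:,1],z)[:,:2].astype(np.float32))
E
python3 - <<'E'
from h import *
c=cams.camera("wrist")
Li=lambda p:R.from_euler('z',LY,degrees=True).inv().apply(p-LO)
g=c["pixels"].min(-1)
print(g[195,330:420:4])
m=np.zeros(g.shape,bool);m[160:230,335:415]=g[160:230,335:415]>245
r=rectw(c,m,.045);print("tile rect",r,Li(np.r_[r[0],45]))
for u,v in((343,171),(408,178),(402,221),(340,215)): print(Li(fz(c,u,v,.045)))
print("rim",[Li(fz(c,u,v,.07)).round(1) for u,v in((319,125),(439,128),(434,288),(318,283))])
print("gate handle top-ish",Li(fz(c,377,290,.106)))
c0=cams.camera("top")
for a,b in((183,148),(265,160),(248,283),(163,270)):
    u,v=175+a/4.6,205+b/4.6
    d=np.array([(u-c0["cx"])/c0["fx"],-(v-c0["cy"])/c0["fy"],-1])@att(c0).T;E=np.array(c0["eye"]);print(Li((E+d*(.045-E[2])/d[2])*1000))
E
```

```text
[215 215 142 250 253 253 253 253 253 253 253 253 253 253 253 253 253 252 170 215 214 137  91]
tile rect ((528.8945922851562, 251.1020965576172), (37.312259674072266, 55.2050895690918), 79.95606994628906) [ 1.132  6.035 45.   ]
[-25.289  30.441  45.   ]
[37.396 24.785 45.   ]
[ 33.541 -17.701  45.   ]
[-27.587 -11.98   45.   ]
rim [array([-47.9,  73.1,  70. ]), array([58.5, 73.8, 70. ]), array([ 65.1, -78.9,  70. ]), array([-48.7, -71.9,  70. ])]
gate handle top-ish [  1.557 -63.139 106.   ]
[30.51  22.275 45.   ]
[ 28.236 -19.39   45.   ]
[-34.031 -17.141  45.   ]
[-31.423  25.936  45.   ]
```

Call:
apply_moves --rows '[[[51,51,-5,-1.49,0,0,0.75],[51,51,-5,-1.49,0,0,0.75],[51,51,-5,-1.49,0,0,0.75],[51,51,-5,-1.49,0,0,0.75],[51,51,-5,-1.49,0,0,0.75],[51,51,-5,-1.49,0,0,0.75],[51,51,-5,-1.49,0,0,0.75],[51,51,-5,-1.49,0,0,0.75],[51,51,-5,-1.49,0,0,0.75],[51,51,-5,-1.49,0,0,0.75],[51,51,-5,-1.49,0,0,0.75],[51,51,-5,-1.49,0,0,0.75]]]'

```text
time: 11.5
ee_pos: [0.5318, 0.2493, 0.1986]
tcp_rot: [28.1, 89.9, 17.9]
wrist_force: [-0.2, 0.3, -0.1]
opening: 0.0638
```

Run:
```python
from h import *
Li=lambda p:R.from_euler('z',LY,degrees=True).inv().apply(p-LO)
c=cams.camera("wrist");save(c,"w7.png")
g=c["pixels"].min(-1)
hsv=g>246
n,l,s,ct=cv2.connectedComponentsWithStats(hsv.astype(np.uint8))
for i in range(1,n):
    if s[i,4]>300:
        r=rectw(c,l==i,.045);print(s[i],r,Li(np.r_[r[0],45]))
rows((lock(0,5,38),down(80)))
```

```text
[276 145 129  24 785] ((488.61895751953125, 273.4147644042969), (102.51336669921875, 18.680377960205078), 81.52090454101562) [-41.065  24.459  45.   ]
[ 299  178   46   66 2991] ((529.0018310546875, 250.8299560546875), (36.877471923828125, 54.35915756225586), 79.7065200805664) [ 1.264  5.775 45.   ]
[288 240 120  43 628] ((589.560546875, 266.61114501953125), (29.373870849609375, 107.303466796875), 9.740825653076172) [60.069 27.185 45.   ]
t 11.55 p [531.6 249.3 198.7] q [25.1  9.5 11.4 91.8 -0.  35.3] F [-0.4 -0.2 -0.7] op 0.0642
[161.0, 0.0, -4.0, -0.003, 0.002, -0.001] ang 0.2 dist 161.0
```

View pics/w7.png

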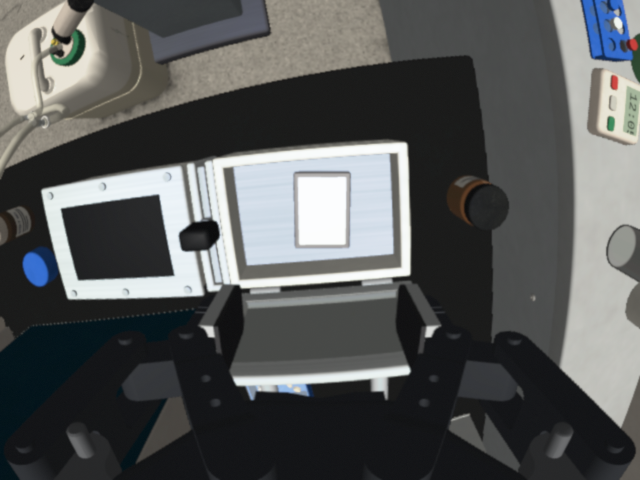

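Call:
apply_moves --rows '[[[50,1,-3,0,0,0,0.75],[100,1,-3,0,0,0,0.75],[140,1,-3,0,0,0,0.75],[155,1,-3,0,0,0,0.75],[162,1,-3,0,0,0,0.75],[162,1,-3,0,0,0,0.75],[162,1,-3,0,0,0,0.75]]]'

```text
time: 12.25
ee_pos: [0.5304, 0.2515, 0.0391]
tcp_rot: [32.2, 89.7, 21.9]
wrist_force: [0.3, 0.3, 0.1]
opening: 0.0643
```

Run:
```python
from h import *
c=cams.camera("wrist");save(c,"w8.png");rows()
```

```text
t 12.30 p [530.4 251.5  39.1] q [25.4 10.3 -5.3 74.1 -0.  35.6] F [-0.  -0.2  0.5] op 0.0638
```

View pics/w8.png

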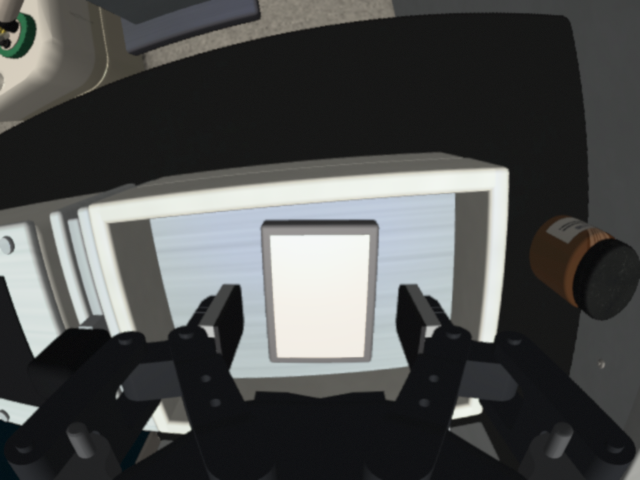

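Call:
apply_moves --rows '[[[4,0,0,0,0,0,0.75],[4,0,0,0,0,0,0.75],[4,0,0,0,0,0,0.4],[4,0,0,0,0,0,0.4],[4,0,0,0,0,0,0.4],[4,0,0,0,0,0,0.4],[4,0,0,0,0,0,0.4]]]' --newtons 35

```text
time: 13.0
ee_pos: [0.5307, 0.2516, 0.0357]
tcp_rot: [33.4, 89.6, 23.1]
wrist_force: [0.1, -0.2, 5.7]
opening: 0.0448
```

Run:
```python
from h import *
c=cams.camera("wrist");save(c,"w9.png");rows()
```

```text
t 13.05 p [530.7 251.6  35.7] q [25.4 10.4 -5.6 73.7 -0.  35.6] F [-0.2 -0.1  5.7] op 0.0443
```

View pics/w9.png

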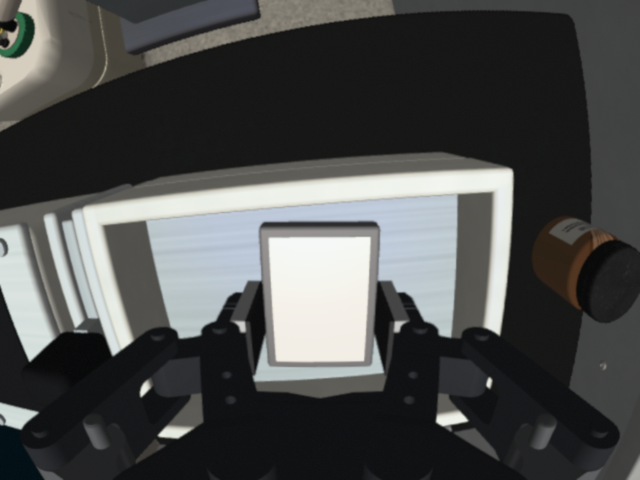

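Call:
apply_moves --rows '[[[-5,0,0,0,0,0,0.4],[-15,0,0,0,0,0,0.4],[-40,0,0,0,0,0,0.4],[-80,0,0,0,0,0,0.4],[-125,0,0,0,0,0,0.4],[-165,0,-10,0,0,0,0.4],[-165,0,-50,0,0,0,0.4],[-165,0,-50,0,0,0,0.4]]]'

```text
time: 13.85
ee_pos: [0.4783, 0.2607, 0.203]
tcp_rot: [39.2, 89.5, 29.1]
wrist_force: [0.4, 0.3, -1.4]
opening: 0.0446
```

Run:
```python
from h import *
c=cams.camera("wrist");save(c,"w10.png");rows(([430,100,200],down(75)),([420,-200,200],down(68)),([440,-360,200],down(66.2)),([490,-430,150],down(66.2)))
c=cams.camera("scene");save(c,"s10.png")
```

```text
t 13.90 p [479.5 260.5 202. ] q [28.5  3.4  5.1 91.3 -0.  38.7] F [ 0.2  0.4 -0.8] op 0.0446
[1.0, -167.0, -20.0, 0.085, 0.006, -0.005] ang 4.9 dist 168.0
[-0.0, -464.0, 23.0, 0.207, 0.006, -0.005] ang 11.9 dist 464.0
[-0.0, -618.0, 70.0, 0.238, 0.006, -0.005] ang 13.7 dist 622.0
[50.0, -678.0, 132.0, 0.238, 0.006, -0.005] ang 13.7 dist 693.0
```

View pics/w10.png

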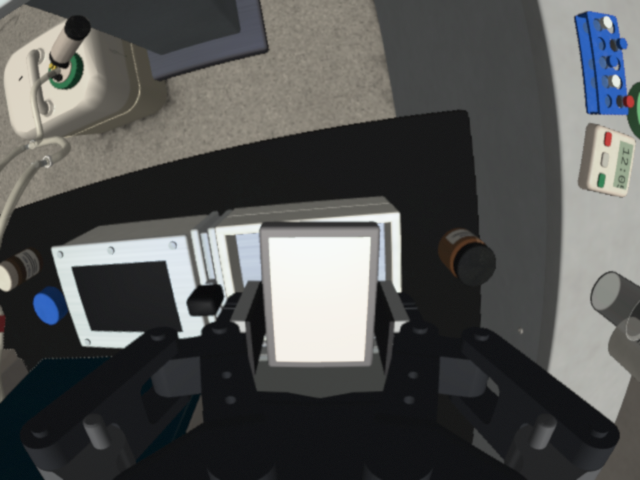

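View pics/s10.png

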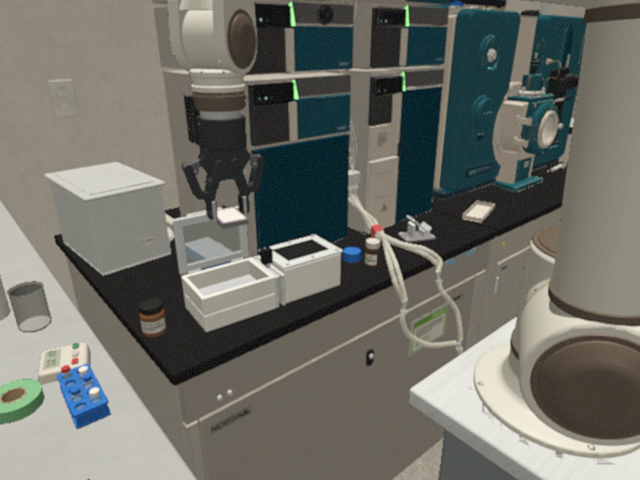

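Call:
apply_moves --rows '[[[0,-45,-5,0,0,0,0.4],[0,-90,-10,0.04,0,0,0.4],[0,-135,-15,0.06,0,0,0.4],[0,-180,-20,0.08,0,0,0.4],[0,-225,-15,0.1,0,0,0.4],[0,-270,-8,0.13,0,0,0.4],[0,-315,0,0.15,0,0,0.4],[0,-360,8,0.17,0,0,0.4],[0,-405,14,0.19,0,0,0.4],[0,-450,20,0.2,0,0,0.4],[0,-495,32,0.22,0,0,0.4],[0,-540,46,0.23,0,0,0.4],[0,-585,60,0.238,0,0,0.4],[0,-618,70,0.238,0,0,0.4],[10,-650,100,0.238,0.006,-0.005,0.4],[40,-678,132,0.238,0.006,-0.005,0.4],[50,-678,132,0.238,0.006,-0.005,0.4],[50,-678,132,0.238,0.006,-0.005,0.4],[50,-678,132,0.238,0.006,-0.005,0.4]]]'

```text
time: 15.85
ee_pos: [0.4904, -0.43, 0.1497]
tcp_rot: [-172.6, 90.0, 163.6]
wrist_force: [-0.7, -0.2, -0.1]
opening: 0.0448
```

Run:
```python
from h import *
c=cams.camera("wrist");save(c,"w11.png");rows(([490,-430,1],down(66.2)))
```

```text
t 15.90 p [ 490.6 -430.   150.9] q [-41.2  18.3  16.7  88.3  -0.  -17.4] F [0.7 0.2 0.5] op 0.0448
[150.0, -0.0, -1.0, -0.0, 0.001, 0.001] ang 0.1 dist 150.0
```

View pics/w11.png

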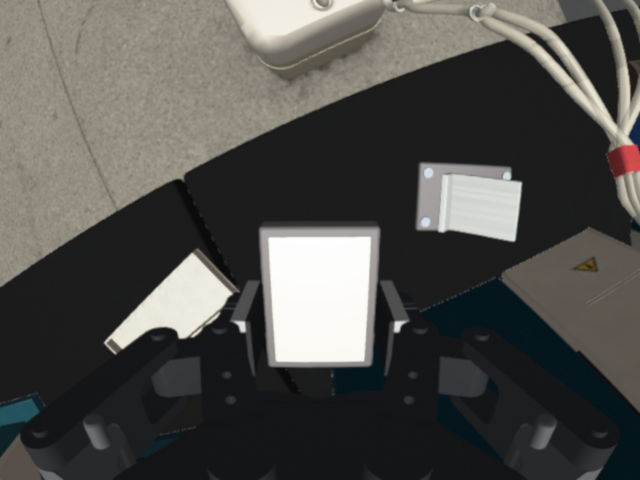

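Run:
```python
from h import *
c=cams.camera("wrist")
print("card",[fz(c,u,v,.01).round() for u,v in((240,290),(200,250),(112,347))])
print("seam",[fz(c,u,v,0.).round() for u,v in((186,182),(210,225))])
S=lambda p:R.from_euler('z',SY,degrees=True).inv().apply(p-SO)
print("stand base corners",[S(fz(c,u,v,.006)).round(1) for u,v in((420,163),(417,230),(511,167))])
```

```text
card [array([ 520., -517.,   10.]), array([ 475., -532.,   10.]), array([ 526., -678.,   10.])]
seam [array([ 419., -520.,    0.]), array([ 460., -518.,    0.])]
stand base corners [array([-41. ,  26.8,   6. ]), array([-40.5, -28. ,   6. ]), array([41.3, 27.2,  6. ])]
```

Call:
apply_moves --rows '[[[45,0,0,0,0,0,0.4],[90,0,0,0,0,0,0.4],[125,0,0,0,0,0,0.4],[140,0,0,0,0,0,0.4],[145,0,0,0,0,0,0.4],[147,0,0,0,0,0,0.4],[148,0,0,0,0,0,0.4],[148,0,0,0,0,0,0.4]]]'

```text
time: 16.75
ee_pos: [0.4918, -0.4309, 0.0054]
tcp_rot: [-21.4, 89.7, -45.2]
wrist_force: [-0.1, 0.9, 0.3]
opening: 0.0448
```

Call:
apply_moves --rows '[[[3,0,0,0,0,0,0.4],[5,0,0,0,0,0,0.4],[6,0,0,0,0,0,0.4],[6,0,0,0,0,0,0.4]]]'

```text
time: 17.15
ee_pos: [0.4922, -0.4313, 0.0007]
tcp_rot: [-19.1, 89.6, -42.9]
wrist_force: [-1.7, 0.6, 8.7]
opening: 0.045
```

Contact at 8.7 N. Open and lift.

Call:
apply_moves --rows '[[[-1,0,0,0,0,0,0.6],[-1,0,0,0,0,0,0.75],[-1,0,0,0,0,0,0.75],[-1,0,0,0,0,0,0.75],[-20,0,0,0,0,0,0.75],[-60,0,0,0,0,0,1],[-110,0,0,0,0,0,1],[-150,0,0,0,0,0,1],[-150,0,0,0,0,0,1]]]'

```text
time: 18.05
ee_pos: [0.4932, -0.4321, 0.1579]
tcp_rot: [-18.3, 89.1, -42.0]
wrist_force: [-0.4, 0.2, 0.9]
opening: 0.0854
```

Run:
```python
from h import *
c=cams.camera("wrist");save(c,"w12.png")
g=c["pixels"].min(-1)
n,l,s,ct=cv2.connectedComponentsWithStats((g>246).astype(np.uint8))
for i in range(1,n):
    if s[i,4]>300: print(s[i],rectw(c,l==i,.01))
rows(([490,-430,120],down(-23.8)))
```

```text
[262   8  55  21 536] ((339.78997802734375, -391.2271728515625), (41.72212600708008, 16.604955673217773), 67.8343505859375)
[ 297  176   49   69 3278] ((490.7946472167969, -431.3968811035156), (38.239803314208984, 56.04020690917969), 65.95263671875)
t 18.10 p [ 492.6 -431.6  154.4] q [-41.2  18.   16.7  88.   -0.  -17.4] F [-0.3 -1.  -0.3] op 0.0851
[34.0, 1.0, -3.0, 1.571, 0.012, -0.006] ang 90.0 dist 35.0
```

View pics/w12.png

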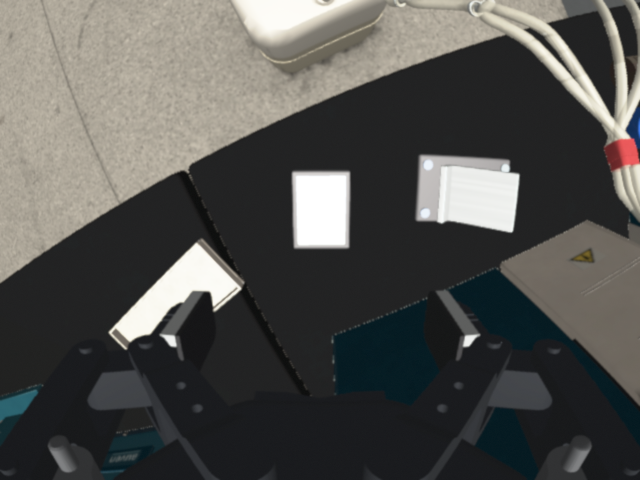

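Call:
apply_moves --rows '[[[30,-1,-2,1.571,0.012,-0.006,1],[30,-1,-2,1.571,0.012,-0.006,1],[30,-1,-2,1.571,0.012,-0.006,1],[30,-1,-2,1.571,0.012,-0.006,1],[30,-1,-2,1.571,0.012,-0.006,1],[30,-1,-2,1.571,0.012,-0.006,1],[30,-1,-2,1.571,0.012,-0.006,1],[30,-1,-2,1.571,0.012,-0.006,1],[30,-1,-2,1.571,0.012,-0.006,1],[30,-1,-2,1.571,0.012,-0.006,1],[30,-1,-2,1.571,0.012,-0.006,1],[30,-1,-2,1.571,0.012,-0.006,1],[30,-1,-2,1.571,0.012,-0.006,1]]]'

```text
time: 19.4
ee_pos: [0.4904, -0.4317, 0.1233]
tcp_rot: [-107.0, 89.9, 139.3]
wrist_force: [0.1, 0.1, -0.5]
opening: 0.0854
```

Run:
```python
from h import *
c=cams.camera("wrist");save(c,"w13.png")
g=c["pixels"].min(-1)
n,l,s,ct=cv2.connectedComponentsWithStats((g>246).astype(np.uint8))
for i in range(1,n):
    if s[i,4]>300: print(s[i],rectw(c,l==i,.01))
rows(([491,-431.4,1],down(-24)))
```

```text
[ 280  202   79   51 3919] ((491.0852355957031, -431.14739990234375), (36.909873962402344, 55.18598556518555), 66.22756958007812)
t 19.45 p [ 490.4 -431.7  123.6] q [-41.4  18.6  14.   85.5  -0.   72.3] F [ 1.2  0.2 -0.3] op 0.0857
[123.0, 0.0, -0.0, 0.006, -0.0, 0.001] ang 0.3 dist 123.0
```

View pics/w13.png

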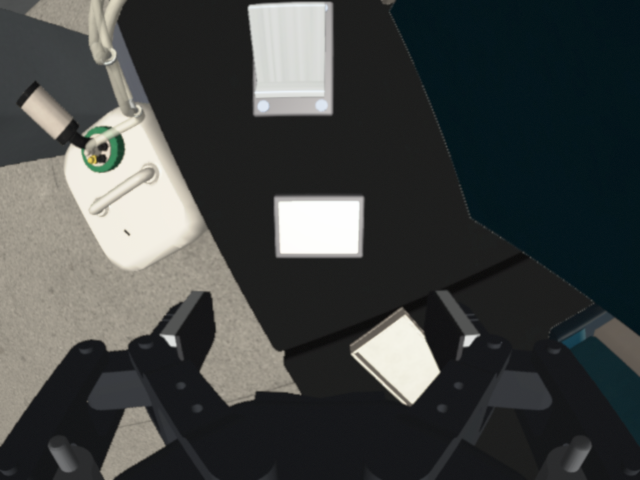

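Call:
apply_moves --rows '[[[50,0,0,0,0,0,1],[95,0,0,0,0,0,1],[115,0,0,0,0,0,1],[122,0,0,0,0,0,1],[126,0,0,0,0,0,1],[128,0,0,0,0,0,1],[128,0,0,0,0,0,1]]]'

```text
time: 20.15
ee_pos: [0.491, -0.4322, -0.003]
tcp_rot: [71.2, 89.9, -42.4]
wrist_force: [0.8, -0.5, 0.6]
opening: 0.0853
```

Run:
```python
from h import *
c=cams.camera("wrist");save(c,"w14.png");rows()
```

```text
t 20.20 p [ 491.  -432.2   -3. ] q [-41.4  20.8   2.7  71.9   0.   72.3] F [-0.1  0.4  0.2] op 0.0854
```

View pics/w14.png

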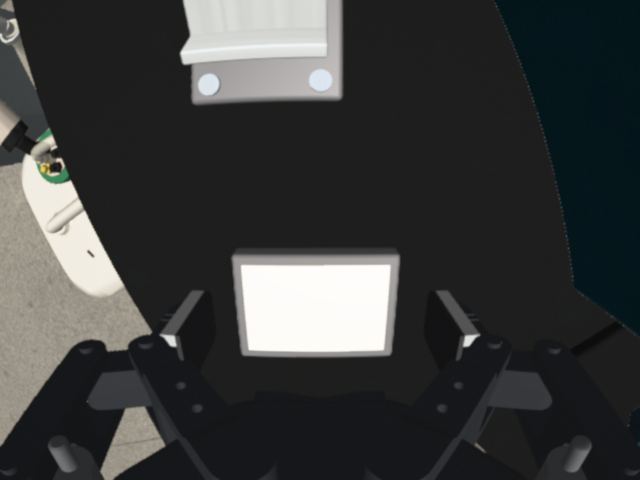

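Call:
apply_moves --rows '[[[0,0,0,0,0,0,0.6],[0,0,0,0,0,0,0.6],[0,0,0,0,0,0,0.6],[0,0,0,0,0,0,0.6],[0,0,0,0,0,0,0.6]]]' --newtons 35

```text
time: 20.7
ee_pos: [0.4916, -0.4327, -0.0015]
tcp_rot: [71.7, 89.8, -41.9]
wrist_force: [-0.3, -0.2, 5.2]
opening: 0.0625
```

Run:
```python
from h import *
c=cams.camera("wrist");save(c,"w15.png");rows()
```

```text
t 20.75 p [ 491.6 -432.7   -1.5] q [-41.4  20.7   2.8  71.9  -0.   72.3] F [-0.4  1.   5.6] op 0.0627
```

View pics/w15.png

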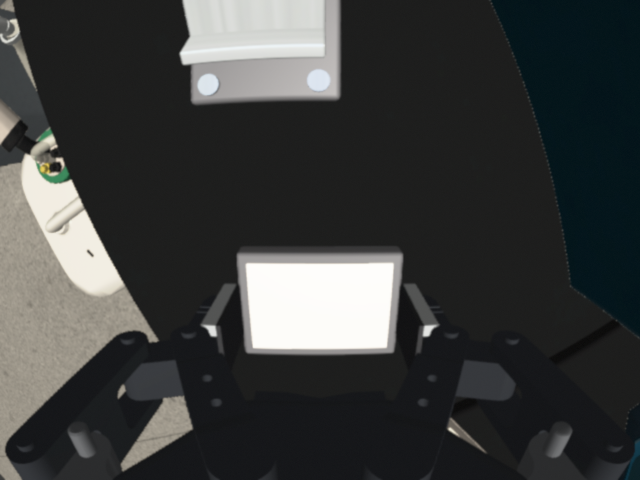

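Call:
apply_moves --rows '[[[-5,0,0,0,0,0,0.6],[-15,0,0,0,0,0,0.6],[-40,0,0,0,0,0,0.6],[-80,0,0,0,0,0,0.6],[-120,0,0,0,0,0,0.6],[-140,0,0,0,0,0,0.6],[-140,0,0,0,0,0,0.6]]]'

```text
time: 21.45
ee_pos: [0.4924, -0.4334, 0.1435]
tcp_rot: [72.2, 89.4, -41.4]
wrist_force: [0.2, 0.4, 0.3]
opening: 0.0628
```

```bash
cat >> h.py <<'E'
def seatT(off=0,up=0,tilt=40,tc=(-6.5,0,-1)):
    """TCP target with tile centre at seat + off along normal + up along slope"""
    a=np.radians(tilt);s,c=np.sin(a),np.cos(a)
    b=np.radians(40);s4,c4=np.sin(b),np.cos(b)
    Rs=R.from_euler('z',SY,degrees=True).as_matrix()
    T=Rs@np.c_[[s,0,-c],[0,-1,0],[-c,0,-s]]
    ctr=stand(*(np.array([-8,0,43])+off*np.array([-s4,0,c4])+up*np.array([c4,0,s4])))
    return ctr-T@np.array(tc),T
E
python3 - <<'E'
from h import *
c=cams.camera("wrist");save(c,"w16.png")
rows((seatT(80,3)[0],seatT()[1]),seatT(80,3),seatT(30,3),seatT(0,3),seatT(0,0))
print(seatT(80,3))
E
```

```text
t 21.50 p [ 491.8 -433.   140.7] q [-41.4  18.4  15.6  86.9  -0.   72.3] F [ 0.6  0.2 -1.5] op 0.0625
[40.0, -20.0, -68.0, 0.005, 0.7, -0.005] ang 40.1 dist 81.0
[40.0, -20.0, -68.0, 0.005, 0.7, -0.005] ang 40.1 dist 81.0
[78.0, -20.0, -100.0, 0.005, 0.7, -0.005] ang 40.1 dist 129.0
[101.0, -20.0, -120.0, 0.005, 0.7, -0.005] ang 40.1 dist 158.0
[103.0, -20.0, -117.0, 0.005, 0.7, -0.005] ang 40.1 dist 157.0
(array([ 501.324, -362.745,  100.59 ]), array([[ 0.259,  0.915, -0.309],
       [ 0.588, -0.404, -0.701],
       [-0.766,  0.   , -0.643]]))
```

View pics/w16.png

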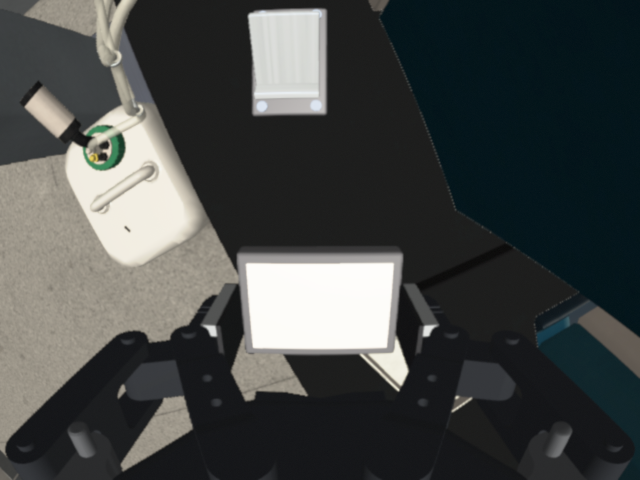

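Call:
apply_moves --rows '[[[0,-5,-10,0,0.14,0,0.6],[0,-10,-20,0,0.28,0,0.6],[5,-15,-35,0,0.42,0,0.6],[20,-20,-50,0,0.56,0,0.6],[40,-20,-68,0.005,0.7,-0.005,0.6],[40,-20,-68,0.005,0.7,-0.005,0.6],[40,-20,-68,0.005,0.7,-0.005,0.6],[40,-20,-68,0.005,0.7,-0.005,0.6],[40,-20,-68,0.005,0.7,-0.005,0.6]]]'

```text
time: 22.4
ee_pos: [0.5016, -0.3631, 0.1028]
tcp_rot: [179.7, 50.2, 66.0]
wrist_force: [-0.2, 1.5, -0.5]
opening: 0.0625
```

Run:
```python
from h import *
rows(seatT(80,3),seatT(30,3),seatT(10,3),seatT(0,3),seatT(0,0))
c=cams.camera("wrist");save(c,"w17.png")
c=cams.camera("scene");save(c,"s17.png")
a=cv2.imread("pics/s17.png");cv2.imwrite("pics/s17z.png",cv2.resize(a[120:270,340:500],None,fx=4,fy=4,interpolation=cv2.INTER_CUBIC))
```

```text
t 22.40 p [ 501.6 -363.1  102.8] q [-51.1  30.9  19.8  99.7  34.7  56. ] F [-0.2  1.5 -0.5] op 0.0625
[2.0, -0.0, 1.0, 0.003, 0.004, -0.003] ang 0.3 dist 2.0
[52.0, -1.0, 1.0, 0.003, 0.004, -0.003] ang 0.3 dist 52.0
[72.0, -1.0, 1.0, 0.003, 0.004, -0.003] ang 0.3 dist 72.0
[82.0, -1.0, 1.0, 0.003, 0.004, -0.003] ang 0.3 dist 82.0
[82.0, -1.0, 4.0, 0.003, 0.004, -0.003] ang 0.3 dist 82.0
```

View pics/w17.png

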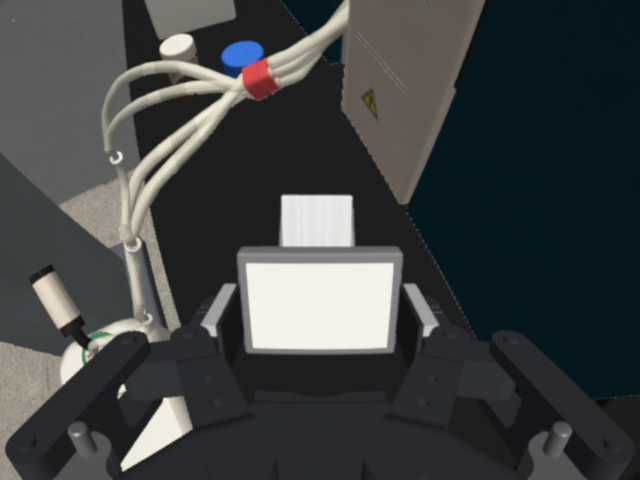

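View pics/s17z.png

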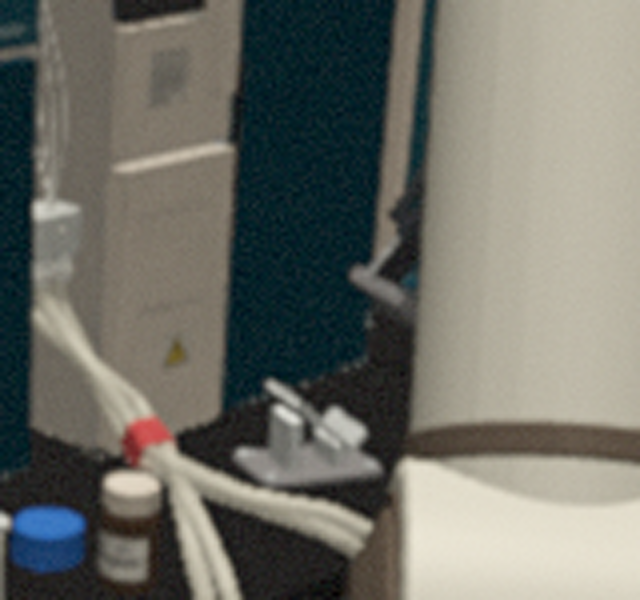

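Call:
apply_moves --rows '[[[30,-1,1,0.003,0.004,-0.003,0.6],[55,-1,1,0.003,0.004,-0.003,0.6],[68,-1,1,0.003,0.004,-0.003,0.6],[74,-1,1,0.003,0.004,-0.003,0.6],[76,-1,1,0.003,0.004,-0.003,0.6],[76,-1,1,0.003,0.004,-0.003,0.6]]]'

```text
time: 23.1
ee_pos: [0.5203, -0.3193, 0.0441]
tcp_rot: [-180.0, 50.0, 66.2]
wrist_force: [0.2, 0.8, -0.1]
opening: 0.0627
```

Run:
```python
from h import *
rows(seatT(0,3),seatT(0,0))
c=cams.camera("wrist");save(c,"w18.png")
```

```text
t 23.10 p [ 520.3 -319.3   44.1] q [-47.5  28.9  10.6  90.3  36.1  60.2] F [ 0.2  0.8 -0.1] op 0.0627
[6.0, 0.0, 0.0, -0.0, -0.001, -0.0] ang 0.0 dist 6.0
[6.0, 0.0, 3.0, -0.0, -0.001, -0.0] ang 0.0 dist 7.0
```

View pics/w18.png

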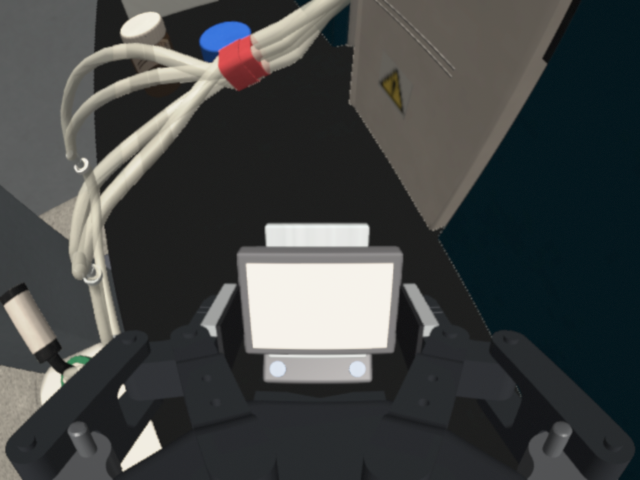

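Call:
apply_moves --rows '[[[2,0,0,0,0,0,0.6],[4,0,0,0,0,0,0.6],[5,0,0,0,0,0,0.6],[6,0,0,0,0,0,0.6]]]'

```text
time: 23.55
ee_pos: [0.5218, -0.3159, 0.0395]
tcp_rot: [180.0, 50.0, 66.2]
wrist_force: [0.5, -0.0, -0.9]
opening: 0.0625
```

Call:
apply_moves --rows '[[[1,0,0,0,0,0,0.6],[1,0,1,0,0,0,0.6],[1,0,2,0,0,0,0.6],[1,0,2,0,0,0,0.6]]]'

```text
time: 23.95
ee_pos: [0.5217, -0.3161, 0.038]
tcp_rot: [180.0, 49.9, 66.2]
wrist_force: [1.5, 4.9, 3.4]
opening: 0.0628
```

Run:
```python
from h import *
rows(seatT(0,0))
o,p,M=cur();print("F tool",M.T@o["wrist_force"])
```

```text
t 23.95 p [ 521.7 -316.1   38. ] q [-47.3  28.9   9.8  89.5  36.3  60.5] F [1.5 4.9 3.4] op 0.0628
[-1.0, 0.0, 2.0, -0.0, -0.002, -0.0] ang 0.1 dist 2.0
F tool [ 0.715 -0.592 -6.062]
```

Call:
apply_moves --rows '[[[1,0,-0.5,0,0,0,0.6],[2,0,-0.5,0,0,0,0.6],[2,0,-0.5,0,0,0,0.6]]]'

```text
time: 24.25
ee_pos: [0.5224, -0.3148, 0.037]
tcp_rot: [180.0, 49.9, 66.1]
wrist_force: [-1.4, 0.0, 2.1]
opening: 0.0622
```

Run:
```python
from h import *
rows(seatT(0,0))
o,p,M=cur();print("F tool",M.T@o["wrist_force"])
c=cams.camera("wrist");save(c,"w19.png")
```

```text
t 24.25 p [ 522.4 -314.8   37. ] q [-47.1  28.8   9.6  89.2  36.3  60.6] F [-1.4  0.   2.1] op 0.0622
[-2.0, 0.0, 2.0, -0.0, -0.002, -0.001] ang 0.1 dist 3.0
F tool [-1.978 -1.307 -0.965]
```

View pics/w19.png

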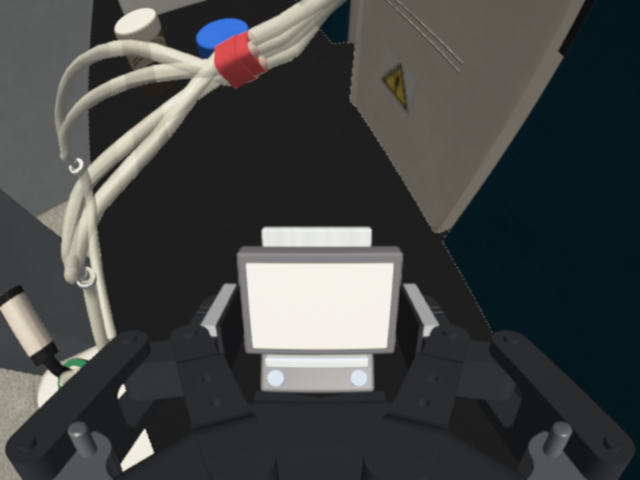

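Call:
apply_moves --rows '[[[1,0,0,0,0,0,0.6],[2,0,0,0,0,0,0.6],[2,0,0,0,0,0,0.6]]]'

```text
time: 24.6
ee_pos: [0.5225, -0.3147, 0.0369]
tcp_rot: [179.9, 50.0, 66.0]
wrist_force: [-8.5, -5.8, 12.2]
opening: 0.063
```

Run:
```python
from h import *
rows(seatT(0,0))
o,p,M=cur();print("F tool",M.T@o["wrist_force"])
```

```text
t 24.60 p [ 522.5 -314.7   36.9] q [-47.1  28.7   9.5  89.1  36.3  60.7] F [-8.5 -5.8 12.2] op 0.0630
[-2.0, 0.0, 2.0, -0.0, -0.001, -0.002] ang 0.1 dist 3.0
F tool [-14.942  -5.417  -1.177]
```

Call:
apply_moves --rows '[[[-1,0,0,0,0,0,0.6],[-1,0,0,0,0,0,0.85],[-1,0,0,0,0,0,0.95],[-1,0,0,0,0,0,0.95],[-1,0,0,0,0,0,0.95],[-10,0,0,0,0,0,0.95],[-30,0,0,0,0,0,0.95],[-60,0,0,0,0,0,0.95],[-100,0,0,0,0,0,0.95],[-140,0,0,0,0,0,0.95],[-140,0,0,0,0,0,0.95]]]'

```text
time: 25.7
ee_pos: [0.4852, -0.4006, 0.1486]
tcp_rot: [179.4, 50.1, 65.5]
wrist_force: [1.2, 0.4, 0.1]
opening: 0.0811
```

Run:
```python
from h import *
rows()
c=cams.camera("wrist");save(c,"w20.png")
c=cams.camera("scene");save(c,"s20.png")
a=cv2.imread("pics/s20.png");cv2.imwrite("pics/s20z.png",cv2.resize(a[170:270,160:440],None,fx=2.8,fy=2.8,interpolation=cv2.INTER_CUBIC))
```

```text
t 25.70 p [ 485.2 -400.6  148.6] q [-54.2  33.9  29.  107.6  33.9  52.8] F [1.2 0.4 0.1] op 0.0811
```

View pics/w20.png

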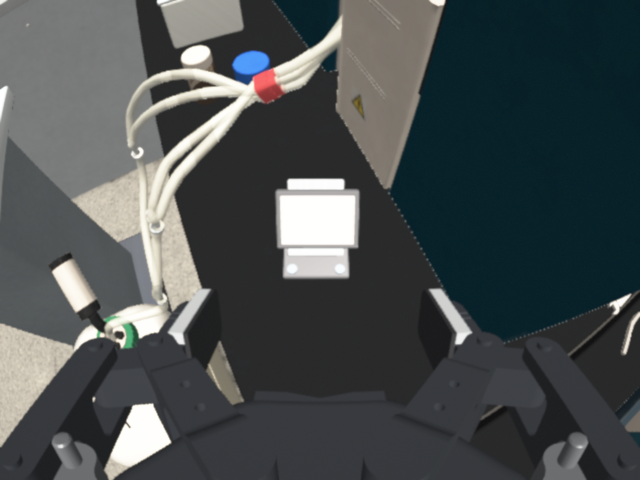

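View pics/s20z.png

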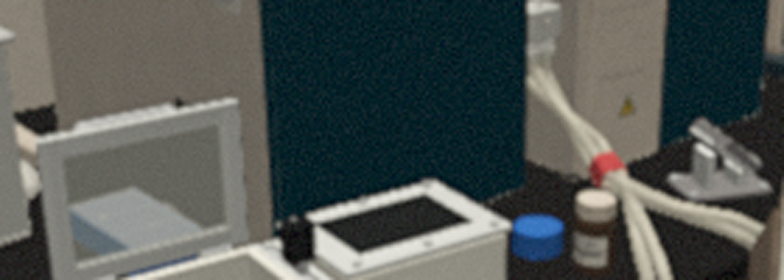

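Run:
```python
from h import *
c=cams.camera("wrist");g=c["pixels"].min(-1)
m=np.zeros(g.shape,bool);m[180:255,270:365]=g[180:255,270:365]>235
n,l,s,ct=cv2.connectedComponentsWithStats(m.astype(np.uint8));
i=1+np.argmax([0 if not(l[218,318]==k) else 1 for k in range(1,n)])
cnt,_=cv2.findContours((l==i).astype(np.uint8),cv2.RETR_EXTERNAL,cv2.CHAIN_APPROX_NONE);k=max(cnt,key=cv2.contourArea)[:,0,:]
E=np.array(c["eye"])*1000;d=ray(c,k[:,0],k[:,1])
_,T=seatT();nrm=-T[:,0];seat=stand(-8,0,43);P0=seat+5*nrm
X=E+d*(((P0-E)@nrm)/(d@nrm))[:,None]
up=-T[:,2];ys=-T[:,1]
r=cv2.minAreaRect(np.c_[(X-P0)@ys,(X-P0)@up].astype(np.float32));print("in-plane (ys,up) rel seat:",r)
c=cams.camera("top");save(c,"t20.png");W=cloud(c)
L=R.from_euler('z',SY,degrees=True).inv().apply(W.reshape(-1,3)*1000-SO).reshape(W.shape)
q=(abs(L[...,1])<24)&(L[...,0]>-22)&(L[...,0]<4)&(L[...,2]>20)&(L[...,2]<80)
P=L[q];print(len(P));k=np.linalg.lstsq(np.c_[P[:,:2],np.ones(len(P))],P[:,2],rcond=None)[0];print("tilt",np.degrees(np.arctan(np.hypot(k[0],k[1]))),k)
a=cv2.imread("pics/t20.png");cv2.imwrite("pics/t20z.png",a[180:320,160:520][:,:].repeat(2,0).repeat(2,1))
```

```text
in-plane (ys,up) rel seat: ((-1.2691631317138672, 1.7489299774169922), (55.57937240600586, 37.108524322509766), 0.1658378690481186)
188
tilt 39.02502276221025 [ 0.811 -0.001 55.163]
```

View pics/t20z.png

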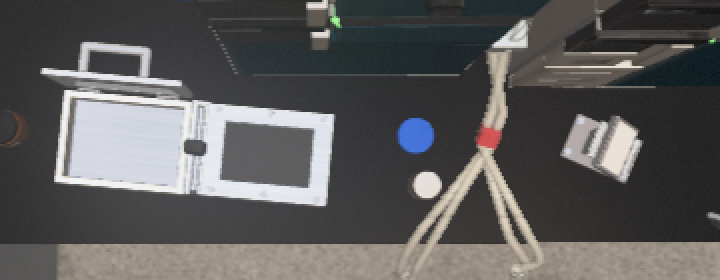

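Run:
```python
from h import *
print(bot.job_done())
```

```text
the job is handed in; nothing more can be done
None
```

The job is handed in: all the steps ran in the required order in about 26 s of the 72 s allowed, and the last checks found nothing wrong. No verdict is reported.

- **Gate:** I judged it about 16 mm open from the camera. I pushed it with closed fingertips until it came up solid, at about 39 N. Later pictures show its handle in line with the dry box's centre, so it is still shut.
- **Hatch:** I swung it to about 1.58 rad, worked out from the gripper's position, and let go. The last picture still shows it standing open.
- **Tile on the worktop:** I took the tile by its long sides, pressed it onto the worktop at about 9 N, and let go. The camera put it where I expected, and it was not dropped.
- **Tile on the stand:** I took it by its short ends and set it down on the ledge and back against the backstop, feeling contact with both.
    - Its centre is about 2 mm from the seat point, measured in the plane of its face, and its long side is 0.2 degrees off the stand's y.
    - Its tilt is about 39 degrees.
    - The gripper is about 14 cm clear.
- **Jars and cap:** I never touched them. They look unmoved, judged by eye only.

**One disagreement:** the stand's heading measured 66 degrees (1.16 rad) to the left, outside the stated 0.35 to 0.7 rad. The base plate's outline, the slope of the backstop and the close-up picture all agreed on it, so I used the measured value.

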